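# Lay out garlic and lemons in their prep dishes

## Task

Get the ingredients ready for cooking: from the chopping board, put one garlic bulb into each of the two terracotta dishes and one lemon into each of the two blue dishes. Leave the onion and the tomato where they lie on the board, and leave the dishes standing where they are.

Things in the scene. Friction and masses are not known exactly. Their poses are not given: they have to be found in the camera images.
- lemon_1_mid (a point): Point at the middle of a yellow lemon (83 mm long, 58 mm thick), 29 mm above its underside. It lies on its side on the chopping board; the point's x axis runs along its length and is level, at any yaw. A light, firm lemon of about 0.12 kg that can roll: grip it across its 58 mm thickness. Which of the two lemons it is does not matter.
- lemon_2_mid (a point): Point at the middle of a yellow lemon (75 mm long, 58 mm thick), 29 mm above its underside. It lies on its side on the chopping board; the point's x axis runs along its length and is level, at any yaw. A light, firm lemon of about 0.12 kg that can roll: grip it across its 58 mm thickness. Which of the two lemons it is does not matter.
- garlic_1_mid (a point): Point inside a pale pinkish-white garlic bulb (round, 56 mm across at its widest, 56 mm tall with a pointed stem on top), on its upright axis, 26 mm above its underside. It stands on the chopping board; about 0.035 kg. Which of the two bulbs it is does not matter.
- garlic_2_mid (a point): Point inside a pale pinkish-white garlic bulb (round, 56 mm across at its widest, 56 mm tall with a pointed stem on top), on its upright axis, 26 mm above its underside. It stands on the chopping board; about 0.035 kg. Which of the two bulbs it is does not matter.
- blue_1: One of two small blue glazed (white rim) dishes standing loose on the worktop (left of the board): round, 116 mm across the rim, 30 mm high, walls 4 mm thick that slope outward from a foot 68 mm across; the inner floor is 6 mm above the worktop. About 0.3 kg. Origin: centre of its underside, z up; yaw means nothing. Empty at the start.
- blue_2: One of two small blue glazed (white rim) dishes standing loose on the worktop (left of the board): round, 116 mm across the rim, 30 mm high, walls 4 mm thick that slope outward from a foot 68 mm across; the inner floor is 6 mm above the worktop. About 0.3 kg. Origin: centre of its underside, z up; yaw means nothing. Empty at the start.
- clay_1: One of two small brownish-red terracotta dishes standing loose on the worktop (left of the board): round, 116 mm across the rim, 30 mm high, walls 4 mm thick that slope outward from a foot 68 mm across; the inner floor is 6 mm above the worktop. About 0.3 kg. Origin: centre of its underside, z up; yaw means nothing. Empty at the start.
- clay_2: One of two small brownish-red terracotta dishes standing loose on the worktop (left of the board): round, 116 mm across the rim, 30 mm high, walls 4 mm thick that slope outward from a foot 68 mm across; the inner floor is 6 mm above the worktop. About 0.3 kg. Origin: centre of its underside, z up; yaw means nothing. Empty at the start.
- onion_red: Purple-red onion, 84 mm across and 82 mm tall, on the chopping board; not to be moved. Origin: centre of its underside. The wooden board under all six vegetables and fruits is 230 x 340 mm, fixed, its top 22 mm above the worktop; neighbours on it stand about 105 to 115 mm apart, centre to centre.
- tomato_red: Red tomato with a green stalk, 65 mm across and 66 mm tall, on the chopping board; not to be moved. Origin: centre of its underside. Mind the furniture: a wall cabinet hangs at x beyond 0.56 m from z = 0.57 m up, and a tall cupboard stands to the right at y below -0.57 m, x beyond 0.32 m.
Mind the look-alikes: they are no part of the job. Leave any turquoise look-alike of the part that bears garlic_1_mid alone.

How it is judged (in metres and radians):
At the end, for the whole second after the job is handed in: Each blue dish holds one lemon and each terracotta dish one garlic bulb (any pairing): its middle within 35 mm of the dish's centre seen from above and 15 to 60 mm above the dish's underside; dishes level (within 0.15 rad) on the worktop; all released and at rest (((horizontal distance between lemon_1_mid and blue_1 below 0.035 m and z of lemon_1_mid in the frame of blue_1 between 0.015 and 0.06 m and horizontal distance between lemon_2_mid and blue_2 below 0.035 m and z of lemon_2_mid in the frame of blue_2 between 0.015 and 0.06 m) or (horizontal distance between lemon_1_mid and blue_2 below 0.035 m and z of lemon_1_mid in the frame of blue_2 between 0.015 and 0.06 m and horizontal distance between lemon_2_mid and blue_1 below 0.035 m and z of lemon_2_mid in the frame of blue_1 between 0.015 and 0.06 m)) and ((horizontal distance between garlic_1_mid and clay_1 below 0.035 m and z of garlic_1_mid in the frame of clay_1 between 0.015 and 0.06 m and horizontal distance between garlic_2_mid and clay_2 below 0.035 m and z of garlic_2_mid in the frame of clay_2 between 0.015 and 0.06 m) or (horizontal distance between garlic_1_mid and clay_2 below 0.035 m and z of garlic_1_mid in the frame of clay_2 between 0.015 and 0.06 m and horizontal distance between garlic_2_mid and clay_1 below 0.035 m and z of garlic_2_mid in the frame of clay_1 between 0.015 and 0.06 m)) and angle between each of blue_1, blue_2, clay_1, clay_2's own z axis and vertical below 0.15 rad and height (world z) of each of blue_1, blue_2, clay_1, clay_2 below 0.01 m); the robot touches nothing.
It fails at once if the onion is moved by more than 30 mm (distance of onion_red from where it was at the start of the episode above 0.03 m).
It fails at once if the tomato is moved by more than 30 mm (distance of tomato_red from where it was at the start of the episode above 0.03 m).
It fails at once if a dish is moved by more than 30 mm (distance of any of blue_1, blue_2, clay_1, clay_2 from where it was at the start of the episode above 0.03 m).
It also fails if it takes over 115 s, if anything falls off the work surface, if the arm or the gripper's body presses on something with over 40 N, if the wrist force passes 120 N, or if a joint passes its speed limit or range.

## Robot

A 6-joint arm with a two-finger parallel gripper is mounted at the origin on a cart in front of the work surface, level with it; the furniture and walls round the work are solid. World frame = base frame: x ahead of the robot, y to its left, z up, the work surface at z = 0. Lengths are in mm, angles in rad, forces in N, time in s.
With the tool pointing down it reaches from about 275 to 750 mm from the base axis. Payload 10.2 kg.
Tool frame: the origin (TCP) lies at the centre of the arm's flange, where the gripper is bolted on; the fingertips stand 173 mm ahead of it and the grasp point (between the pads) lies 155 mm ahead of it; z points along the fingers, y is the line along which they close (so a half turn about z gives the same grasp; the last joint's range is limited). The gripper opens to 85 mm and grips with 20 to 120 N. Pads are 22 mm wide; open, the fingers measure 114 mm over their backs; the gripper's body (76 mm by 85 mm) begins 54 mm behind the grasp point. The pads swing forward as they close: fully open they stand 13 mm farther back than shut.
Start: joints at [0.957, 0.313, 1.498, -0, 1.331, -0.223], TCP at [200.001, 485.419, 404.694] pointing down, gripper open.
Joint ranges: [-2.94, 2.94], [-0.97, 2.17], [0.19, 2.56], [-1.23, 4.37], [0.02, 3.11], [-2.88, 2.88]. Speed limits (rad/s): [2.39, 2.39, 3.01, 3.14, 3.14, 3.14].

## Interface

Orientations are given as a unit quaternion [w, x, y, z].
In Python, from rig import status, capture, camera_info, ticket gives the robot as it stands.
- The arm moves only by the shell command python3 -m crank 'ROWS' [FORCE]. ROWS is JSON, a list of rows, each a list of 7 numbers: the shift along the tool's x, y, z as a fraction of full scale, then the turn, a rotation vector about the tool's x, y, z as a fraction of full scale, then the closure, from 0 (fully open) to 1 (shut). A call has 1 to 12 rows; each row is the pose to reach, as a shift and turn from the pose commanded when the call began, along the tool's axes at that moment; what a row does not reach only later rows make up. Full scale, the value 1, is 0.1 m for a shift and 45 degrees for a turn. A row lasts 1/10 s, in which the tool goes at most 50 mm and 8.59 degrees, less where a joint would pass 70% of its speed; a pose out of reach is approached as far as the arm can. A call with a number of a shift or a turn outside -1 to 1 is refused whole. A call with a gripper value outside its range is refused whole. The fingers move at their own pace and stop on an object; FORCE is the grip in N (left out, the last holds). Time passes only in rows, so rows that repeat a pose let the fingers close. It gives the time, the measured TCP pose, the force, the opening and the grip force at its end, in the units of the state.
- status.sense(): the state, without advancing time (a new reading comes with each control period).
- capture(name): name is "scene" or "top" or "wrist"; returns (picture, depth): 400x640x3 uint8, red, green, blue; 400x640 float32, mm along the optical axis (not along the pixel's ray), 0 where there is no reading.
- camera_info(name): a dict with "K" (3x3 intrinsics, pixels), "D" ([k1, k2, p1, p2, k3] as OpenCV has them; the pictures are not rectified), "camera_from_world" (4x4, takes a point from world to camera coordinates). Camera axes: x right, y up, looking along -z (the intrinsics and any distortion apply to the point x, -y, -z); pixel columns grow to the right and rows downward; lengths in mm; the calibration is good to about 2 mm. A picture is of the moment at which its call begins: read the wrist's pose just before it. camera_info takes no time and is no camera call; for the wrist camera it gives the pose at the moment of the call.
- ticket.finish_job(): hands the job in; it is judged then, once.
The state is a dict: "time_s": time; "joints": joint angles; "dq": joint speeds; "tau": joint torques, N m; "eef_pos": TCP position; "ee_rot": TCP orientation; "force": force on the tool from outside, world axes, zero at the start; "wrist_torque": the same for the moment, N m; "grip_width": opening from 0.0 (shut) to 1.0 (fully open); "grip_force": force on a finger pad.
Only numpy, scipy, OpenCV 4.12 (cv2) and the standard library are available. Lean on these libraries where they do the work, as an engineer would, in place of code of your own. Each camera call takes 0.05 s, during which the arm holds its last target. There are 200 camera calls.

## Working session

There is one attempt and no reset: what is moved stays moved. The work goes in short steps, Python scripts to look and compute and a shell command to move; the robot and the scene stay as the last step left them, time stands still between calls to the robot, and variables do not carry over. Pictures are saved under pics/ and viewed, at most 14 in all, crops included, and the job is handed in when it is done.

```bash
mkdir -p pics; ls; python3 - <<'E'
from rig import status,capture,camera_info
import cv2,numpy as np
s=status.sense();print(s)
for n in("scene","top"):
    p,d=capture(n);cv2.imwrite(f"pics/{n}0.png",p[:,:,::-1]);np.savez(f"{n}0.npz",p=p,d=d)
    c=camera_info(n);print(n,np.round(c["K"],1).tolist(),c["D"],np.round(c["camera_from_world"],3).tolist())
E
```

```text
pics
{'time_s': 0.0, 'joints': array([ 9.56604264e-01,  3.13439333e-01,  1.49843769e+00,  6.75445166e-06,
        1.33099855e+00, -2.23400381e-01]), 'dq': array([-0.00096406,  0.00168128,  0.00044612, -0.00033064, -0.00032128,
       -0.00110904]), 'tau': array([ 1.61810152e-03, -4.12257886e+01, -2.59748232e+01, -1.42800236e-04,
        4.04217106e-03,  1.59401247e-05]), 'eef_pos': array([199.97050276, 485.38097773, 404.14016285]), 'ee_rot': array([-2.63854407e-04,  1.94155607e-01,  9.80970534e-01, -5.84692914e-04]), 'force': array([ 0.02943037,  0.54938433, -0.70383734]), 'wrist_torque': array([-0.00636339,  0.00529152,  0.03575793]), 'grip_force': 0.0, 'grip_width': 1.0057117114480036}
scene [[469.8, 0.0, 318.9], [0.0, 469.8, 193.7], [0.0, 0.0, 1.0]] [-0.05061682  0.          0.          0.          0.        ] [[0.814, -0.581, 0.015, -386.345], [0.403, 0.582, 0.706, -252.774], [-0.419, -0.569, 0.708, -1047.789], [0.0, 0.0, 0.0, 1.0]]
top [[396.1, 0.0, 318.6], [0.0, 396.1, 203.2], [0.0, 0.0, 1.0]] [0.01042269 0.         0.         0.         0.        ] [[0.038, -0.999, 0.003, -8.328], [0.978, 0.037, 0.205, -477.208], [-0.205, -0.004, 0.979, -1127.997], [0.0, 0.0, 0.0, 1.0]]
```

View pics/top0.png

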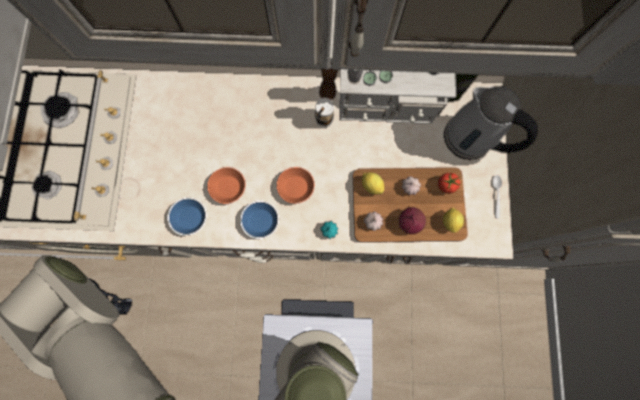

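View pics/scene0.png

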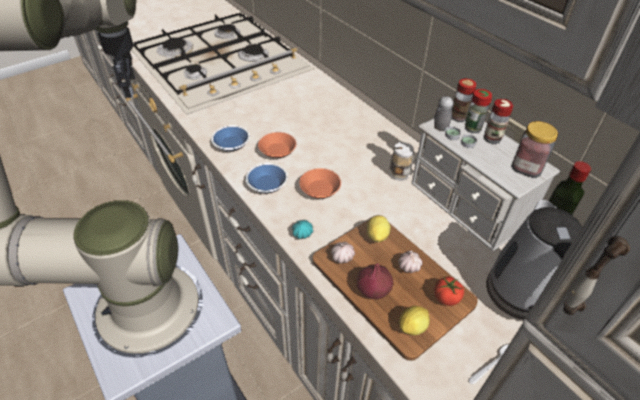

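Top view: garlics at (411,186) and (374,221), lemons at (373,184) and (455,220), tomato (450,183), onion (412,220), turquoise look-alike (330,229). Blue dishes are at (186,217) and (259,220), clay dishes at (226,186) and (295,185). Garlic could be confused with the turquoise bulb (330,229), the ornament (325,113) and the pots (370,78), and a lemon with the yellow jar lid (scene view 543,134). I choose only the pale and yellow items on the board.

```bash
cat > h.py <<'E'
import numpy as np,cv2
from rig import status,capture,camera_info
def cast(c,uv,z):
    K=np.array(c["K"]);D=np.array(c["D"]);T=np.array(c["camera_from_world"])
    n=cv2.undistortPoints(np.float64(uv).reshape(-1,1,2),K,D).reshape(-1,2)
    r=np.c_[n[:,0],-n[:,1],-np.ones(len(n))]@T[:3,:3]; o=-T[:3,:3].T@T[:3,3]
    return o+r*((z-o[2])/r[:,2])[:,None]
def project(c,P):
    K=np.array(c["K"]);D=np.array(c["D"]);T=np.array(c["camera_from_world"])
    q=np.atleast_2d(P)@T[:3,:3].T+T[:3,3]
    return cv2.projectPoints(q*[1,-1,-1],np.zeros(3),np.zeros(3),K,D)[0].reshape(-1,2)
def cloud(c,d,m):
    v,u=np.nonzero(m&(d>0)); K=np.array(c["K"]);T=np.array(c["camera_from_world"])
    n=cv2.undistortPoints(np.float64(np.c_[u,v]).reshape(-1,1,2),K,np.array(c["D"])).reshape(-1,2)
    z=d[v,u]; P=np.c_[n[:,0]*z,-n[:,1]*z,-z]
    return (P-T[:3,3])@T[:3,:3]
def blob(p,kind,uv,r=25):
    """mask of the colour near uv; returns largest component"""
    H,S,V=cv2.split(cv2.cvtColor(p,cv2.COLOR_RGB2HSV))
    m={"lemon":(H>21)&(H<36)&(S>110)&(V>70),"garlic":(S<80)&(V>60),
       "blue":(H>98)&(H<125)&(S>90),"clay":((H<12)|(H>174))&(S>95)&(V>70)}[kind]
    w=np.zeros(m.shape,bool);u,v=map(int,uv);w[max(v-r,0):v+r,max(u-r,0):u+r]=1
    n,l,st,ce=cv2.connectedComponentsWithStats((m&w).astype(np.uint8))
    return l==1+np.argmax(st[1:,4])
E
python3 - <<'E'
from h import *
spots=[("lemon",(373,184),(379,228)),("lemon",(455,220),(414,320)),("garlic",(411,186),(410,261)),("garlic",(374,221),(343,252)),
("blue",(186,217),(230,139)),("blue",(259,220),(266,179)),("clay",(226,186),(276,146)),("clay",(295,185),(320,185))]
zz={"lemon":51,"garlic":46,"blue":30,"clay":30}
for k,t,s in spots:
    for n,uv in(("top",t),("scene",s)):
        f=np.load(n+"0.npz");c=camera_info(n)
        m=blob(f["p"],k,uv,28 if n=="scene" else 24);v,u=np.nonzero(m)
        if k in("blue","clay"):
            h=cv2.convexHull(np.c_[u,v].astype(np.int32)).reshape(-1,2)
            P=cast(c,h,28);(x,y),r=cv2.minEnclosingCircle(P[:,:2].astype(np.float32))
            print(k,n,m.sum(),"centre",np.round((x,y)),"diam",round(2*r))
        else:
            P=cast(c,np.c_[u,v],zz[k]);q=P[:,:2];rc=cv2.minAreaRect(q.astype(np.float32))
            w,e=np.linalg.eigh(np.cov(q.T));C=cloud(c,f["d"],m)
            print(k,n,m.sum(),"mean",np.round(q.mean(0)),"rect",np.round(rc[0]),np.round(rc[1]),"axis deg",round(np.degrees(np.arctan2(e[1,1],e[0,1]))%180),"sd",np.round(w**.5*4),"zmax",round(float(np.percentile(C[:,2],95))))
a=np.load("top0.npz")["p"][155:245,320:480];b=np.load("scene0.npz")["p"][205:365,295:485]
a=cv2.resize(a,(640,360),interpolation=cv2.INTER_CUBIC)
cv2.imwrite("pics/crop1.png",a[:,:,::-1])
E
```

```text
lemon top 368 mean [ 545. -150.] rect [ 545. -150.] [62. 63.] axis deg 43 sd [59. 74.] zmax 80
lemon scene 449 mean [ 546. -151.] rect [ 547. -152.] [82. 54.] axis deg 46 sd [55. 84.] zmax 79
lemon top 346 mean [ 441. -388.] rect [ 442. -387.] [57. 61.] axis deg 168 sd [59. 66.] zmax 80
lemon scene 657 mean [ 442. -388.] rect [ 442. -387.] [66. 59.] axis deg 15 sd [57. 73.] zmax 79
garlic top 289 mean [ 609. -265.] rect [ 608. -265.] [ 19. 144.] axis deg 92 sd [ 22. 169.] zmax 4
garlic scene 586 mean [ 611. -248.] rect [ 594. -244.] [93. 88.] axis deg 90 sd [ 68. 100.] zmax 4
garlic top 324 mean [ 399. -119.] rect [ 432. -154.] [141. 137.] axis deg 45 sd [112. 211.] zmax 8
garlic scene 673 mean [442. -92.] rect [ 451. -115.] [ 85. 115.] axis deg 177 sd [ 66. 124.] zmax 11
blue top 856 centre [428. 405.] diam 100
blue scene 447 centre [427. 405.] diam 96
blue top 854 centre [426. 186.] diam 100
blue scene 586 centre [426. 187.] diam 97
clay top 1070 centre [528. 296.] diam 115
clay scene 717 centre [526. 291.] diam 118
clay top 1068 centre [537.  85.] diam 116
clay scene 933 centre [536.  82.] diam 117
```

View pics/crop1.png

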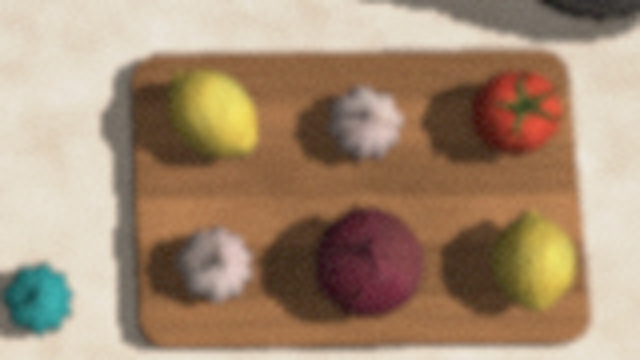

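The crop shows two pale garlics at crop (367,122) and (215,264), and lemons at (213,112) and (537,262). Onion, tomato and turquoise bulb are clearly distinct. Both lemon positions and the dishes agree across the two views. Next I tighten the garlic window and start the arm.

```bash
python3 - <<'E'
from h import *
for t,s in(((412,186),(410,261)),((374,221),(343,252))):
    for n,uv in(("top",t),("scene",s)):
        f=np.load(n+"0.npz");c=camera_info(n);m=blob(f["p"],"garlic",uv,14);v,u=np.nonzero(m)
        P=cast(c,np.c_[u,v],48)[:,:2];r=cv2.minEnclosingCircle(P.astype(np.float32));C=cloud(c,f["d"],m)
        print(n,m.sum(),np.round(P.mean(0)),np.round(r[0]),round(2*r[1]),"zmax",round(float(np.percentile(C[:,2],95))))
E
python3 -m crank '[[-1,0.2,0,0,0,-0.19,0],[-1,0.2,0,0,0,-0.38,0],[-1,0.2,0,0,0,-0.498,0],[-1,0.2,0,0,0,-0.498,0],[-1,0.2,0,0,0,-0.498,0]]' 30
python3 -m crank '[[-0.5,-0.5,0,0,0,0,0],[-1,-1,0,0,0,0,0],[-1,-1,0,0,0,0,0],[-1,-1,0,0,0,0,0]]'
```

```text
top 246 [ 544. -265.] [ 543. -265.] 56 zmax 66
scene 409 [ 541. -269.] [ 540. -265.] 66 zmax 66
top 259 [ 431. -154.] [ 431. -153.] 55 zmax 70
scene 407 [ 429. -157.] [ 429. -156.] 64 zmax 67
time_s: 0.6
eef_pos: [299.6, 465.9, 404.4]
ee_rot: [-0.0, 0.001, 1.0, -0.0]
force: [0.1, -0.2, -0.4]
grip_width: 0.997
grip_force: 0.0
time_s: 1.0
eef_pos: [401.8, 363.7, 404.7]
ee_rot: [0.0, 0.003, 1.0, -0.0]
force: [-0.6, -0.1, -0.5]
grip_width: 1.0
grip_force: 0.0
```

```bash
python3 -m crank '[[-0.3,-0.5,0,0,0,0,0],[-0.3,-1,0,0,0,0,0],[-0.3,-1,0,0,0,0,0]]' >/dev/null
python3 -m crank '[[0,-0.5,0,0,0,0,0],[0,-1,0,0,0,0,0],[0,-1,0,0,0,0,0]]' >/dev/null
python3 -m crank '[[0,-0.5,0,0,0,0,0],[0,-1,0,0,0,0,0],[0,-1,0,0,0,0,0]]' >/dev/null
python3 -m crank '[[0,-0.5,0,0,0,0,0],[0,-1,0,0,0,0,0],[0,-1,0,0,0,0,0]]' >/dev/null
python3 -m crank '[[0,-0.5,0.5,0,0,0,0],[0,-1,0.5,0,0,0,0],[0,-1,0.5,0,0,0,0]]' >/dev/null
python3 -m crank '[[0,-0.2,0,0,0,0,0],[0,-0.2,0,0,0,0,0],[0,-0.2,0,0,0,0,0],[0,-0.2,0,0,0,0,0]]'
python3 - <<'E'
from h import *
s=status.sense();c=camera_info("wrist");p,d=capture("wrist");print(s["joints"],s["eef_pos"])
cv2.imwrite("pics/w1.png",p[:,:,::-1])
for k,P in(("g1",[543,-266,48]),("g2",[431,-155,48]),("l1",[546,-151,51]),("l2",[442,-388,51])):print(k,project(c,P))
E
```

```text
time_s: 2.9
eef_pos: [430.6, -152.5, 354.8]
ee_rot: [0.0, -0.001, 1.0, 0.0]
force: [-0.4, -0.2, 0.3]
grip_width: 1.004
grip_force: 0.0
[-5.97826257e-01  2.12201268e-01  1.76696938e+00  3.45860608e-04
  1.16246136e+00 -2.17059200e+00] [ 430.61498484 -152.49253098  354.80804496]
g1 [[216.1984244 290.1972866]]
g2 [[321.49663655 187.90645623]]
l1 [[325.43132776 294.32306038]]
l2 [[ 72.61342271 199.59746469]]
```

View pics/w1.png

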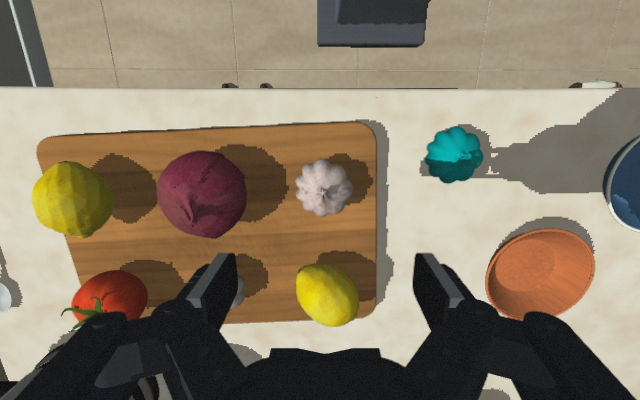

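Wrist view confirms the estimates: garlic at (323,187) against the predicted (321,188), lemons at (328,294) and (73,200), with the garlic centred between the fingers. Next I descend on the garlic.

```bash
python3 - <<'E'
from h import *
from rig import camera_info
p=cv2.imread("pics/w1.png")[:,:,::-1].copy();c=camera_info("wrist")
for uv in((328,294),(73,200)):
    m=blob(p,"lemon",uv,50);v,u=np.nonzero(m);q=cast(c,np.c_[u,v],51)[:,:2];w,e=np.linalg.eigh(np.cov(q.T))
    print(np.round(q.mean(0)),np.degrees(np.arctan2(e[1,1],e[0,1]))%180,4*w**.5)
m=blob(p,"garlic",(323,187),32);v,u=np.nonzero(m);q=cast(c,np.c_[u,v],48)[:,:2];print(m.sum(),cv2.minEnclosingCircle(q.astype(np.float32)))
E
python3 -m crank '[[-0.01,-0.01,0.4,0,0,0,0],[-0.01,-0.01,0.8,0,0,0,0],[-0.01,-0.01,1,0,0,0,0],[-0.01,-0.01,1,0,0,0,0]]' 25 
python3 -m crank '[[0,0,0.2,0,0,0,0],[0,0,0.4,0,0,0,0],[0,0,0.5,0,0,0,0],[0,0,0.5,0,0,0,0],[0,0,0.5,0,0,0,0]]'
```

```text
[ 546. -150.] 28.702543991082194 [62.51394902 82.60179364]
[ 442. -390.] 133.56123798453584 [66.71820133 79.26694177]
2405 ((431.3280944824219, -154.02415466308594), 28.242267608642578)
time_s: 3.35
eef_pos: [430.9, -154.0, 252.7]
ee_rot: [-0.002, -0.001, 1.0, 0.001]
force: [0.3, 0.0, 0.7]
grip_width: 1.001
grip_force: 0.0
time_s: 3.85
eef_pos: [431.7, -155.2, 205.7]
ee_rot: [0.001, -0.0, 1.0, -0.0]
force: [0.2, -0.7, 0.2]
grip_width: 1.003
grip_force: 0.0
```

```bash
python3 -m crank '[[0,0,0,0,0,0,0.5],[0,0,0,0,0,0,1],[0,0,0,0,0,0,1],[0,0,0,0,0,0,1],[0,0,0,0,0,0,1],[0,0,0,0,0,0,1],[0,0,0,0,0,0,1],[0,0,0,0,0,0,1]]' 25
python3 -m crank '[[0,0,-0.2,0,0,0,1],[0,0,-0.5,0,0,0,1],[0,0,-0.8,0,0,0,1],[0,0,-1,0,0,0,1],[0,0,-1,0,0,0,1],[0,0,-1,0,0,0,1]]'
```

```text
time_s: 4.65
eef_pos: [431.5, -155.3, 205.7]
ee_rot: [0.001, -0.0, 1.0, -0.001]
force: [-2.0, 0.9, 9.3]
grip_width: 0.625
grip_force: 24.6
time_s: 5.25
eef_pos: [431.1, -155.0, 304.4]
ee_rot: [0.0, -0.0, 1.0, 0.0]
force: [-0.2, -0.2, -0.3]
grip_width: 0.625
grip_force: 26.6
```

```bash
python3 -m crank '[[-0.2,0.4,0,0,0,0,1],[-0.4,0.8,0,0,0,0,1],[-0.5,1,0,0,0,0,1],[-0.5,1,0,0,0,0,1]]' >/dev/null
python3 -m crank '[[-0.2,0.4,0,0,0,0,1],[-0.4,0.8,0,0,0,0,1],[-0.56,1,0,0,0,0,1],[-0.56,1,0,0,0,0,1]]' >/dev/null
python3 -m crank '[[0,0.2,0,0,0,0,1],[0,0.39,0,0,0,0,1],[0,0.39,0,0,0,0,1],[0,0.39,0,0,0,0,1],[0,0.39,0,0,0,0,1]]'
python3 - <<'E'
from h import *
s=status.sense();c=camera_info("wrist");p,d=capture("wrist");print(s["joints"],s["eef_pos"])
cv2.imwrite("pics/w2.png",p[:,:,::-1]);print(project(c,[[537,84,28],[537,142,28],[537,26,28],[479,84,28],[595,84,28]]))
E
```

```text
time_s: 6.55
eef_pos: [537.1, 82.7, 304.3]
ee_rot: [-0.0, 0.0, 1.0, -0.0]
force: [-0.7, -0.5, -0.4]
grip_width: 0.621
grip_force: 26.6
[-6.28701371e-02  4.50891297e-01  1.57599917e+00 -3.04688604e-04
  1.11537835e+00 -1.63268799e+00] [537.1499307   82.69251614 304.34570018]
[[325.82253727 197.30485044]
 [394.20316715 197.2439695 ]
 [257.44734358 197.36482594]
 [325.83940658 127.29634669]
 [325.80916874 258.40013144]]
```

View pics/w2.png

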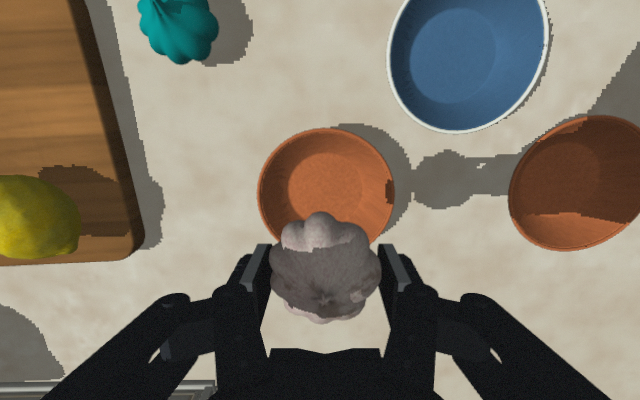

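Dish rim spans columns 257–395 with its top at row 128, matching the prediction. The garlic is held at about (325,265), so I lower it and release.

```bash
python3 -m crank '[[0,0.01,0.4,0,0,0,1],[0,0.01,0.8,0,0,0,1],[0,0.01,1,0,0,0,1],[0,0.01,1,0,0,0,1]]' >/dev/null
python3 -m crank '[[0,0,0.05,0,0,0,1],[0,0,0.11,0,0,0,1],[0,0,0.11,0,0,0,1],[0,0,0.11,0,0,0,1]]'
python3 -m crank '[[0,0,0,0,0,0,0.33],[0,0,0,0,0,0,0.27],[0,0,0,0,0,0,0.2],[0,0,0,0,0,0,0.2],[0,0,0,0,0,0,0.2],[0,0,0,0,0,0,0.2]]'
python3 -m crank '[[0,0,-0.2,0,0,0,0.2],[0,0,-0.5,0,0,0,0.2],[0,0,-0.9,0,0,0,0.2],[0,0,-1,0,0,0,0],[0,0,-1,0,0,0,0]]'
python3 - <<'E'
from h import *
s=status.sense();c=camera_info("wrist");p,d=capture("wrist")
cv2.imwrite("pics/w3.png",p[:,:,::-1]);print(project(c,[[537,84,28],[537,142,28],[537,26,28],[537,84,32]]))
E
```

```text
time_s: 7.4
eef_pos: [537.4, 84.9, 194.3]
ee_rot: [0.001, -0.0, 1.0, -0.0]
force: [0.8, 0.2, -0.7]
grip_width: 0.624
grip_force: 26.6
time_s: 8.0
eef_pos: [537.2, 84.9, 193.7]
ee_rot: [-0.0, -0.0, 1.0, 0.0]
force: [0.6, -0.2, -0.2]
grip_width: 0.802
grip_force: 0.0
time_s: 8.5
eef_pos: [537.3, 84.9, 295.0]
ee_rot: [0.002, -0.0, 1.0, -0.0]
force: [-0.1, -0.9, 0.1]
grip_width: 1.001
grip_force: 0.0
[[323.10916084 199.28848349]
 [394.04038001 199.30964725]
 [252.15677346 199.26948107]
 [323.08504042 200.82134209]]
```

View pics/w3.png

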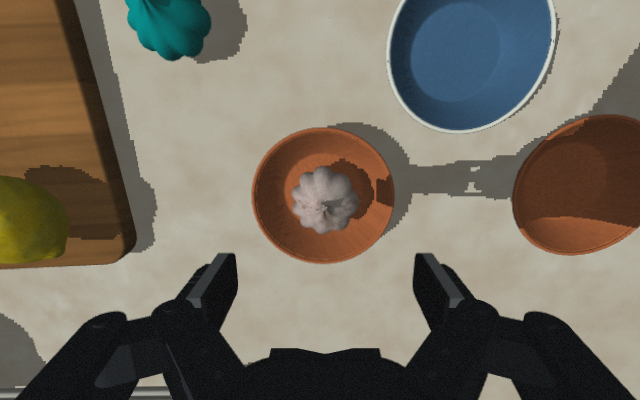

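Garlic sits centred in the clay dish at (325,200) against the dish centre (323,199). On to the rear lemon.

```bash
python3 -m crank '[[0,-0.5,-0.4,0,0,0,0],[-0.09,-1,-0.4,0,0,0,0],[-0.09,-1,-0.4,0,0,0,0]]' >/dev/null
python3 -m crank '[[0,-0.5,0,0,0,0,0],[0,-1,0,0,0,0,0],[0,-1,0,0,0,0,0]]' >/dev/null
python3 -m crank '[[0,-0.35,0,0,0,0,0],[0,-0.35,0,0,0,-0.19,0],[0,-0.35,0,0,0,-0.38,0],[0,-0.35,0,0,0,-0.57,0],[0,-0.35,0,0,0,-0.76,0],[0,-0.35,0,0,0,-0.89,0],[0,-0.35,0,0,0,-0.89,0],[0,-0.35,0,0,0,-0.89,0]]'
python3 - <<'E'
from h import *
s=status.sense();c=camera_info("wrist");p,d=capture("wrist");print(s["joints"],s["eef_pos"])
cv2.imwrite("pics/w4.png",p[:,:,::-1]);uv=project(c,[546,-150,51])[0];print(uv)
m=blob(p,"lemon",uv,70);v,u=np.nonzero(m);q=cast(c,np.c_[u,v],51)[:,:2];w,e=np.linalg.eigh(np.cov(q.T))
print(np.round(q.mean(0)),np.degrees(np.arctan2(e[1,1],e[0,1]))%180,4*w**.5,cv2.minAreaRect(q.astype(np.float32)))
m=blob(p,"garlic",project(c,[543,-266,48])[0],35);v,u=np.nonzero(m);q=cast(c,np.c_[u,v],48)[:,:2];print(m.sum(),cv2.minEnclosingCircle(q.astype(np.float32)))
E
```

```text
time_s: 9.95
eef_pos: [546.3, -149.6, 332.6]
ee_rot: [-0.001, -0.341, 0.94, 0.001]
force: [0.1, 0.0, 0.5]
grip_width: 1.003
grip_force: 0.0
[-4.74096895e-01  4.66491346e-01  1.47078625e+00  9.66898968e-05
  1.20635741e+00 -2.74179779e+00] [ 546.31458017 -149.60503196  332.55713477]
[323.69672689 194.82096583]
[ 545. -150.] 45.92032644498262 [57.66216331 79.11211968] ((546.35009765625, -148.36328125), (67.50385284423828, 67.29230499267578), 0.7927238941192627)
3656 ((543.9503784179688, -264.7662048339844), 28.333454132080078)
```

View pics/w4.png

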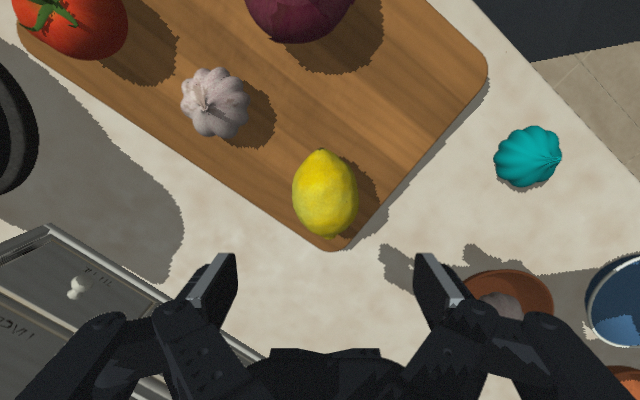

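Lemon at (325,193), axis 46° against tool alignment 40°, which is close enough since joint 6 is near its limit. Before descending I check the clearance to the spice cabinet.

```bash
python3 - <<'E'
from h import *
for n in("top","scene"):
    f=np.load(n+"0.npz");C=cloud(camera_info(n),f["d"],np.ones((400,640),bool))
    for y0 in range(-500,50,50):
        k=C[(C[:,1]>y0)&(C[:,1]<y0+50)&(C[:,0]>585)&(C[:,0]<900)&(C[:,2]>60)&(C[:,2]<500)]
        if len(k):print(n,y0,"xmin",round(np.percentile(k[:,0],1)),"zmax",round(np.percentile(k[:,2],99)))
E
```

```text
top -500 xmin 647 zmax 245
top -450 xmin 650 zmax 244
top -400 xmin 677 zmax 226
top -350 xmin 733 zmax 209
top -300 xmin 716 zmax 217
top -250 xmin 734 zmax 208
top -200 xmin 740 zmax 217
top -150 xmin 744 zmax 221
top -100 xmin 755 zmax 276
top -50 xmin 737 zmax 208
top 0 xmin 736 zmax 156
scene -500 xmin 648 zmax 243
scene -450 xmin 651 zmax 281
scene -400 xmin 680 zmax 282
scene -350 xmin 734 zmax 316
scene -300 xmin 719 zmax 316
scene -250 xmin 735 zmax 304
scene -200 xmin 758 zmax 313
scene -150 xmin 745 zmax 312
scene -100 xmin 757 zmax 313
scene -50 xmin 735 zmax 207
scene 0 xmin 737 zmax 149
```

```bash
python3 -m crank '[[0,0,0.4,0,0,0,0],[0,0,0.8,0,0,0,0],[0,0,1,0,0,0,0],[0,0,1,0,0,0,0]]' >/dev/null
python3 -m crank '[[0,0,0.15,0,0,0,0],[0,0,0.25,0,0,0,0],[0,0,0.25,0,0,0,0],[0,0,0.25,0,0,0,0]]'
python3 -m crank '[[0,0,0,0,0,0,0.5],[0,0,0,0,0,0,1],[0,0,0,0,0,0,1],[0,0,0,0,0,0,1],[0,0,0,0,0,0,1],[0,0,0,0,0,0,1],[0,0,0,0,0,0,1],[0,0,0,0,0,0,1]]' 30
python3 -m crank '[[0,0,-0.2,0,0,0,1],[0,0,-0.5,0,0,0,1],[0,0,-0.8,0,0,0,1],[0,0,-1,0,0,0,1],[0,0,-1,0,0,0,1],[0,0,-1,0,0,0,1]]'
```

```text
time_s: 10.8
eef_pos: [546.5, -150.2, 209.5]
ee_rot: [0.0, -0.342, 0.94, -0.0]
force: [0.4, 0.7, -0.1]
grip_width: 1.006
grip_force: 0.0
time_s: 11.6
eef_pos: [546.5, -150.2, 209.8]
ee_rot: [0.0, -0.343, 0.939, -0.001]
force: [-2.2, 0.6, 5.7]
grip_width: 0.654
grip_force: 31.0
time_s: 12.2
eef_pos: [546.1, -150.0, 308.1]
ee_rot: [-0.0, -0.343, 0.939, 0.0]
force: [0.9, -0.1, -0.5]
grip_width: 0.656
grip_force: 32.5
```

```bash
python3 -m crank '[[0,0,-0.1,0,0,0.19,1],[0,0,-0.2,0,0,0.38,1],[0,0,-0.2,0,0,0.57,1],[0,0,-0.2,0,0,0.76,1],[0,0,-0.2,0,0,0.89,1],[0,0,-0.2,0,0,0.89,1],[0,0,-0.2,0,0,0.89,1]]' >/dev/null
python3 -m crank '[[0.2,0.4,0,0,0,0,1],[0.4,0.8,0,0,0,0,1],[0.4,1,0,0,0,0,1],[0.4,1,0,0,0,0,1]]' >/dev/null
python3 -m crank '[[0.2,0.4,0,0,0,0,1],[0.4,0.8,0,0,0,0,1],[0.4,1,0,0,0,0,1],[0.4,1,0,0,0,0,1]]' >/dev/null
python3 -m crank '[[0.2,0.4,0,0,0,0,1],[0.4,0.8,0,0,0,0,1],[0.4,1,0,0,0,0,1],[0.4,1,0,0,0,0,1]]' >/dev/null
python3 -m crank '[[0,0.2,0,0,0,0,1],[0,0.37,0,0,0,0,1],[0,0.37,0,0,0,0,1],[0,0.37,0,0,0,0,1],[0,0.37,0,0,0,0,1]]'
python3 - <<'E'
from h import *
s=status.sense();c=camera_info("wrist");p,d=capture("wrist");print(s["joints"],s["eef_pos"])
cv2.imwrite("pics/w5.png",p[:,:,::-1]);print(project(c,[[426,186.5,30],[426,244.5,30],[426,128.5,30],[368,186.5,30]]))
E
```

```text
time_s: 14.6
eef_pos: [426.6, 185.7, 328.6]
ee_rot: [-0.0, 0.0, 1.0, -0.0]
force: [-0.0, -0.2, -1.6]
grip_width: 0.651
grip_force: 32.7
[ 1.57908742e-01  2.62245271e-01  1.77838291e+00 -3.69196031e-04
  1.10120441e+00 -1.41203118e+00] [426.64722342 185.6748358  328.55732076]
[[325.23233602 189.38999352]
 [388.44704092 189.34221826]
 [262.02143137 189.42705325]
 [325.22082233 124.47849934]]
```

View pics/w5.png

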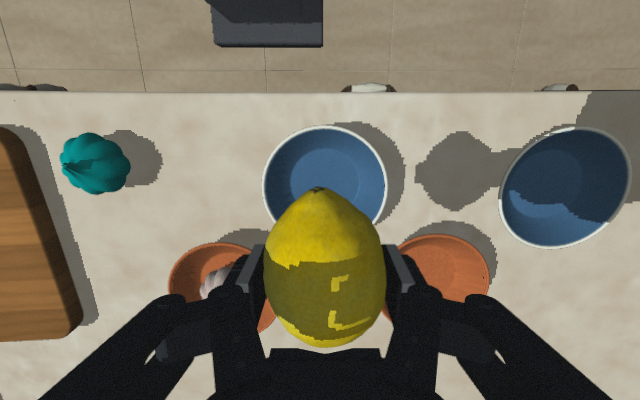

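Blue rim spans columns 262–387 as predicted, and the lemon is held along x. I lower and release.

```bash
python3 -m crank '[[0,0.01,0.4,0,0,0,1],[0,0.01,0.8,0,0,0,1],[0,0.01,1,0,0,0,1],[0,0.01,1,0,0,0,1]]' >/dev/null
python3 -m crank '[[0,0,0.15,0,0,0,1],[0,0,0.28,0,0,0,1],[0,0,0.33,0,0,0,1],[0,0,0.33,0,0,0,1],[0,0,0.33,0,0,0,1]]'
python3 -m crank '[[0,0,0,0,0,0,0.31],[0,0,0,0,0,0,0.26],[0,0,0,0,0,0,0.2],[0,0,0,0,0,0,0.2],[0,0,0,0,0,0,0.2],[0,0,0,0,0,0,0.2]]'
python3 -m crank '[[0,0,-0.2,0,0,0,0.2],[0,0,-0.5,0,0,0,0.2],[0,0,-0.9,0,0,0,0.2],[0,0,-1,0,0,0,0],[0,0,-1,0,0,0,0]]'
python3 - <<'E'
from h import *
s=status.sense();c=camera_info("wrist");p,d=capture("wrist")
cv2.imwrite("pics/w6.png",p[:,:,::-1]);print(project(c,[426,186.5,35]))
m=blob(p,"lemon",project(c,[426,186.5,35])[0],70);v,u=np.nonzero(m);q=cast(c,np.c_[u,v],37)[:,:2];w,e=np.linalg.eigh(np.cov(q.T))
print(np.round(q.mean(0)),np.degrees(np.arctan2(e[1,1],e[0,1]))%180,4*w**.5,np.percentile(cloud(c,d,m)[:,2],98))
E
```

```text
time_s: 15.55
eef_pos: [426.5, 187.8, 196.7]
ee_rot: [0.001, -0.0, 1.0, 0.0]
force: [-0.2, 0.1, -1.4]
grip_width: 0.656
grip_force: 32.7
time_s: 16.15
eef_pos: [426.2, 187.9, 195.7]
ee_rot: [0.0, -0.0, 1.0, -0.0]
force: [0.6, -0.3, -0.6]
grip_width: 0.798
grip_force: 0.0
time_s: 16.65
eef_pos: [426.3, 187.9, 296.8]
ee_rot: [0.002, -0.0, 1.0, 0.0]
force: [-0.4, 0.4, -0.4]
grip_width: 1.002
grip_force: 0.0
[[322.23913089 201.37085601]]
[426. 188.] 5.4654055942653486 [56.64584303 78.1926947 ] 63.65643006863636
```

Lemon is in the blue dish at (426,188), top at 64 mm as expected. Next, the second garlic.

```bash
python3 -m crank '[[0,-0.5,-0.4,0,0,0,0],[-0.5,-1,-0.4,0,0,0,0],[-0.5,-1,-0.4,0,0,0,0]]' >/dev/null
python3 -m crank '[[-0.3,-0.5,0,0,0,0,0],[-0.67,-1,0,0,0,0,0],[-0.67,-1,0,0,0,0,0]]' >/dev/null
python3 -m crank '[[0,-0.5,0,0,0,0,0],[0,-1,0,0,0,0,0],[0,-1,0,0,0,0,0]]' >/dev/null
python3 -m crank '[[0,-0.5,0,0,0,0,0],[0,-1,0,0,0,0,0],[0,-1,0,0,0,0,0]]' >/dev/null
python3 -m crank '[[0,-0.3,0,0,0,0,0],[0,-0.53,0,0,0,0,0],[0,-0.53,0,0,0,0,0],[0,-0.53,0,0,0,0,0],[0,-0.53,0,0,0,0,0]]'
python3 - <<'E'
from h import *
s=status.sense();c=camera_info("wrist");p,d=capture("wrist");print(s["joints"])
cv2.imwrite("pics/w7.png",p[:,:,::-1]);uv=project(c,[543.5,-265,48])[0]
m=blob(p,"garlic",uv,42);v,u=np.nonzero(m);q=cast(c,np.c_[u,v],48)[:,:2];print(uv,m.sum(),cv2.minEnclosingCircle(q.astype(np.float32)))
E
```

```text
time_s: 18.4
eef_pos: [543.5, -263.9, 334.9]
ee_rot: [-0.001, -0.001, 1.0, 0.001]
force: [0.2, 0.5, -0.0]
grip_width: 1.004
grip_force: 0.0
[-6.45824131e-01  5.43821905e-01  1.34147739e+00  2.56548840e-04
  1.25783230e+00 -2.21801333e+00]
[322.63988468 194.00645615] 2733 ((543.25537109375, -265.2019348144531), 28.280550003051758)
```

View pics/w7.png

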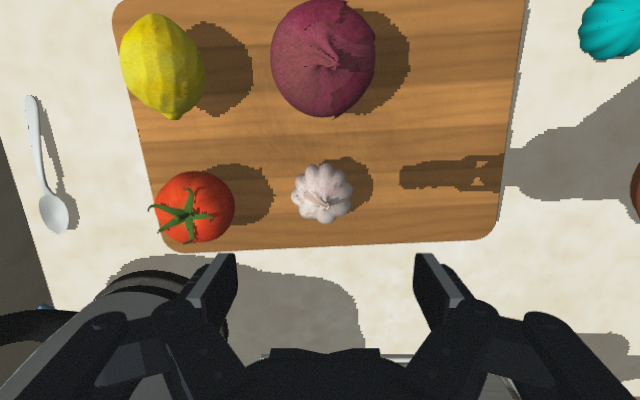

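Garlic at (322,194), exactly as predicted, with clear gaps to tomato and onion. I grasp it.

```bash
python3 -m crank '[[0,0,0.4,0,0,0,0],[0,0,0.8,0,0,0,0],[0,0,1,0,0,0,0],[0,0,1,0,0,0,0]]' >/dev/null
python3 -m crank '[[0,0,0.15,0,0,0,0],[0,0,0.3,0,0,0,0],[0,0,0.3,0,0,0,0],[0,0,0.3,0,0,0,0]]'
python3 -m crank '[[0,0,0,0,0,0,0.5],[0,0,0,0,0,0,1],[0,0,0,0,0,0,1],[0,0,0,0,0,0,1],[0,0,0,0,0,0,1],[0,0,0,0,0,0,1],[0,0,0,0,0,0,1],[0,0,0,0,0,0,1]]' 25
python3 -m crank '[[0,0,-0.2,0,0,0,1],[0,0,-0.5,0,0,0,1],[0,0,-0.8,0,0,0,1],[0,0,-1,0,0,0,1],[0,0,-1,0,0,0,1],[0,0,-1,0,0,0,1]]'
```

```text
time_s: 19.25
eef_pos: [543.4, -265.1, 205.9]
ee_rot: [0.0, -0.0, 1.0, -0.0]
force: [0.6, 0.0, 0.6]
grip_width: 0.999
grip_force: 0.0
time_s: 20.05
eef_pos: [543.5, -265.1, 206.7]
ee_rot: [0.0, -0.0, 1.0, -0.0]
force: [-1.9, 2.1, 4.2]
grip_width: 0.6
grip_force: 25.6
time_s: 20.65
eef_pos: [543.2, -265.0, 305.2]
ee_rot: [-0.0, -0.0, 1.0, 0.0]
force: [-0.2, -0.6, -1.1]
grip_width: 0.598
grip_force: 26.3
```

```bash
python3 -m crank '[[0,0.4,-0.2,0,0,0,1],[0,0.8,-0.2,0,0,0,1],[0,1,-0.2,0,0,0,1]]' >/dev/null
python3 -m crank '[[0.1,0.4,0,0,0,0,1],[0.16,0.8,0,0,0,0,1],[0.16,1,0,0,0,0,1]]' >/dev/null
python3 -m crank '[[0,0.4,0,0,0,0,1],[0,0.8,0,0,0,0,1],[0,1,0,0,0,0,1]]' >/dev/null
python3 -m crank '[[0,0.4,0,0,0,0,1],[0,0.8,0,0,0,0,1],[0,1,0,0,0,0,1]]' >/dev/null
python3 -m crank '[[0,0.4,0,0,0,0,1],[0,0.8,0,0,0,0,1],[0,1,0,0,0,0,1]]' >/dev/null
python3 -m crank '[[0,0.3,0,0,0,0,1],[0,0.59,0,0,0,0,1],[0,0.59,0,0,0,0,1],[0,0.59,0,0,0,0,1],[0,0.59,0,0,0,0,1]]'
python3 - <<'E'
from h import *
s=status.sense();c=camera_info("wrist");p,d=capture("wrist");print(s["joints"])
cv2.imwrite("pics/w8.png",p[:,:,::-1]);print(project(c,[[527,294,28],[527,352,28],[527,236,28],[469,294,28]]))
E
```

```text
time_s: 22.65
eef_pos: [527.2, 293.1, 324.8]
ee_rot: [-0.001, 0.0, 1.0, -0.0]
force: [-1.4, 0.0, -0.1]
grip_width: 0.6
grip_force: 26.6
[ 3.13425753e-01  5.51325009e-01  1.35699828e+00 -2.60261263e-04
  1.23486577e+00 -1.25686642e+00]
[[325.39636537 190.76015213]
 [388.93923949 190.73474058]
 [261.86493717 190.77647546]
 [325.41301073 125.58242205]]
```

View pics/w8.png

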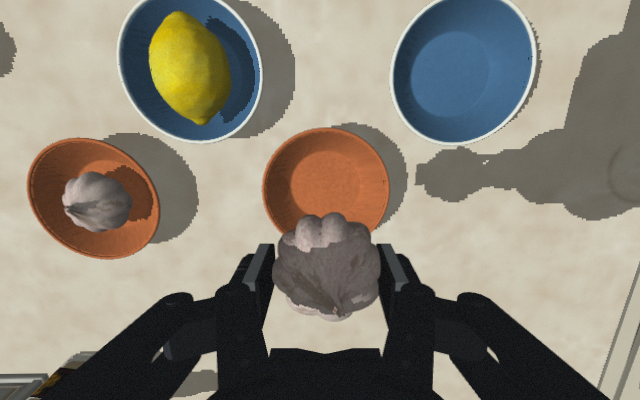

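Clay rim spans columns 263–389, top row 127, on prediction. The garlic is held and the earlier dishes are fine, so I lower it.

```bash
python3 -m crank '[[0,0.01,0.4,0,0,0,1],[0,0.01,0.8,0,0,0,1],[0,0.01,1,0,0,0,1],[0,0.01,1,0,0,0,1]]' >/dev/null
python3 -m crank '[[0,0,0.15,0,0,0,1],[0,0,0.26,0,0,0,1],[0,0,0.31,0,0,0,1],[0,0,0.31,0,0,0,1],[0,0,0.31,0,0,0,1]]'
python3 -m crank '[[0,0,0,0,0,0,0.35],[0,0,0,0,0,0,0.28],[0,0,0,0,0,0,0.2],[0,0,0,0,0,0,0.2],[0,0,0,0,0,0,0.2],[0,0,0,0,0,0,0.2]]'
python3 -m crank '[[0,0,-0.2,0,0,0,0.2],[0,0,-0.5,0,0,0,0.2],[0,0,-0.9,0,0,0,0.2],[0,0,-1,0,0,0,0],[0,0,-1,0,0,0,0]]'
python3 - <<'E'
from h import *
s=status.sense();c=camera_info("wrist");p,d=capture("wrist")
cv2.imwrite("pics/w9.png",p[:,:,::-1]);uv=project(c,[527,294,32])[0]
m=blob(p,"garlic",uv,45);v,u=np.nonzero(m);q=cast(c,np.c_[u,v],32)[:,:2];print(uv,m.sum(),cv2.minEnclosingCircle(q.astype(np.float32)),np.percentile(cloud(c,d,m)[:,2],98))
E
```

```text
time_s: 23.6
eef_pos: [527.3, 295.0, 195.2]
ee_rot: [0.0, -0.0, 1.0, 0.0]
force: [-0.1, -0.1, -1.0]
grip_width: 0.6
grip_force: 26.6
time_s: 24.2
eef_pos: [527.1, 294.9, 194.7]
ee_rot: [-0.0, -0.0, 1.0, -0.0]
force: [-0.8, -0.0, -0.7]
grip_width: 0.796
grip_force: 0.0
time_s: 24.7
eef_pos: [527.3, 295.0, 296.2]
ee_rot: [0.002, -0.0, 1.0, 0.0]
force: [-0.5, 0.1, -1.3]
grip_width: 0.999
grip_force: 0.0
[322.64946862 200.49181186] 3200 ((527.4536743164062, 297.3922119140625), 28.290447235107422) 55.241299606243864
```

```bash
python3 -m crank '[[0,-0.5,-0.4,0,0,0,0],[0.4,-1,-0.4,0,0,0,0],[0.4,-1,-0.4,0,0,0,0]]' >/dev/null
python3 -m crank '[[0.2,-0.5,0,0,0,0,0],[0.45,-1,0,0,0,0,0],[0.45,-1,0,0,0,0,0]]' >/dev/null
python3 -m crank '[[0,-0.5,0,0,0,0,0],[0,-1,0,0,0,0,0],[0,-1,0,0,0,0,0]]' >/dev/null
python3 -m crank '[[0,-0.5,0,0,0,0,0],[0,-1,0,0,0,0,0],[0,-1,0,0,0,0,0]]' >/dev/null
python3 -m crank '[[0,-0.5,0,0,0,0,0],[0,-1,0,0,0,0,0],[0,-1,0,0,0,0,0]]' >/dev/null
python3 -m crank '[[0,-0.5,0,0,0,0,0],[0,-1,0,0,0,0,0],[0,-1,0,0,0,0,0]]' >/dev/null
python3 -m crank '[[0,-0.5,0,0,0,0,0],[0,-0.83,0,0,0,0,0],[0,-0.83,0,0,0,0,0],[0,-0.83,0,0,0,0,0],[0,-0.83,0,0,0,0,0]]'
python3 - <<'E'
from h import *
s=status.sense();c=camera_info("wrist");p,d=capture("wrist");print(s["joints"])
cv2.imwrite("pics/w10.png",p[:,:,::-1]);uv=project(c,[442,-388,51])[0]
m=blob(p,"lemon",uv,70);v,u=np.nonzero(m);q=cast(c,np.c_[u,v],51)[:,:2];w,e=np.linalg.eigh(np.cov(q.T))
print(uv,np.round(q.mean(0)),np.degrees(np.arctan2(e[1,1],e[0,1]))%180,4*w**.5)
E
```

```text
time_s: 27.05
eef_pos: [443.0, -386.6, 334.1]
ee_rot: [-0.0, -0.001, 1.0, 0.001]
force: [0.4, 0.1, 0.2]
grip_width: 0.999
grip_force: 0.0
[-9.16634170e-01  5.10023344e-01  1.39798799e+00  3.27613637e-04
  1.23512864e+00 -2.48936069e+00]
[322.12408934 194.04955468] [ 442. -386.] 0.42761718594312015 [57.82953289 71.993879  ]
```

View pics/w10.png

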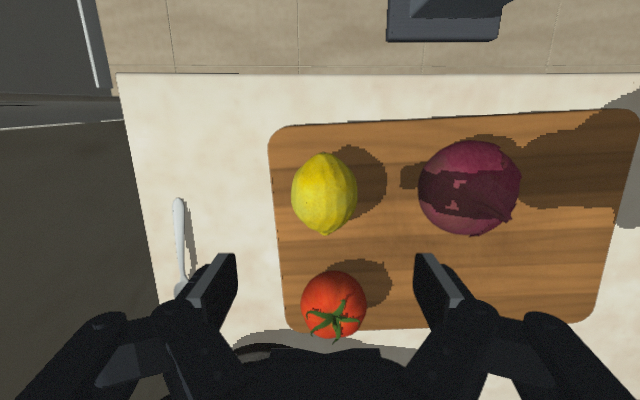

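Lemon at (324,193) lies square to the fingers (axis 0.4°), so I grasp it straight down.

```bash
python3 -m crank '[[0,0.01,0.4,0,0,0,0],[0,0.01,0.8,0,0,0,0],[0,0.01,1,0,0,0,0],[0,0.01,1,0,0,0,0]]' >/dev/null
python3 -m crank '[[0,0,0.15,0,0,0,0],[0,0,0.26,0,0,0,0],[0,0,0.26,0,0,0,0],[0,0,0.26,0,0,0,0]]'
python3 -m crank '[[0,0,0,0,0,0,0.5],[0,0,0,0,0,0,1],[0,0,0,0,0,0,1],[0,0,0,0,0,0,1],[0,0,0,0,0,0,1],[0,0,0,0,0,0,1],[0,0,0,0,0,0,1],[0,0,0,0,0,0,1]]' 30
python3 -m crank '[[0,0,-0.2,0,0,0,1],[0,0,-0.5,0,0,0,1],[0,0,-0.8,0,0,0,1],[0,0,-1,0,0,0,1],[0,0,-1,0,0,0,1],[0,0,-1,0,0,0,1]]'
```

```text
time_s: 27.9
eef_pos: [442.6, -387.1, 209.5]
ee_rot: [0.0, -0.0, 1.0, -0.0]
force: [0.7, -0.2, 1.1]
grip_width: 0.996
grip_force: 0.0
time_s: 28.7
eef_pos: [442.5, -387.2, 209.8]
ee_rot: [0.0, -0.0, 1.0, -0.0]
force: [-1.7, 2.0, 5.4]
grip_width: 0.648
grip_force: 31.1
time_s: 29.3
eef_pos: [442.2, -387.0, 308.2]
ee_rot: [-0.0, -0.0, 1.0, 0.0]
force: [-0.4, 0.7, -1.2]
grip_width: 0.648
grip_force: 32.3
```

```bash
python3 -m crank '[[0,0,-0.4,0,0,0,1],[0,0.4,-0.4,0,0,0,1],[0,0.8,-0.4,0,0,0,1],[0,1,-0.4,0,0,0,1]]' >/dev/null
python3 -m crank '[[0.1,0.4,0,0,0,0,1],[0.15,0.8,0,0,0,0,1],[0.15,1,0,0,0,0,1]]' >/dev/null
python3 -m crank '[[0,0.4,0,0,0,0,1],[0,0.8,0,0,0,0,1],[0,1,0,0,0,0,1]]' >/dev/null
python3 -m crank '[[0,0.4,0,0,0,0,1],[0,0.8,0,0,0,0,1],[0,1,0,0,0,0,1]]' >/dev/null
python3 -m crank '[[0,0.4,0,0,0,0,1],[0,0.8,0,0,0,0,1],[0,1,0,0,0,0,1]]' >/dev/null
python3 -m crank '[[0,0.4,0,0,0,0,1],[0,0.8,0,0,0,0,1],[0,1,0,0,0,0,1]]' >/dev/null
python3 -m crank '[[0,0.4,0,0,0,0,1],[0,0.8,0,0,0,0,1],[0,1,0,0,0,0,1]]' >/dev/null
python3 -m crank '[[0,0.4,0,0,0,0,1],[0,0.8,0,0,0,0,1],[0,0.92,0,0,0,0,1],[0,0.92,0,0,0,0,1],[0,0.92,0,0,0,0,1]]'
python3 - <<'E'
from h import *
s=status.sense();c=camera_info("wrist");p,d=capture("wrist");print(s["joints"])
cv2.imwrite("pics/w11.png",p[:,:,::-1]);print(project(c,[[427.5,405,30],[427.5,463,30],[427.5,347,30],[369.5,405,30]]))
E
```

```text
time_s: 32.0
eef_pos: [427.2, 404.1, 347.7]
ee_rot: [-0.001, -0.0, 1.0, -0.001]
force: [-0.0, -0.0, -1.1]
grip_width: 0.647
grip_force: 32.7
[ 5.58577591e-01  4.97645522e-01  1.38040131e+00 -3.88740830e-04
  1.26561948e+00 -1.01219252e+00]
[[325.61800484 185.40537345]
 [384.86319719 185.41762947]
 [266.39545375 185.37932073]
 [325.67862938 124.57236255]]
```

View pics/w11.png

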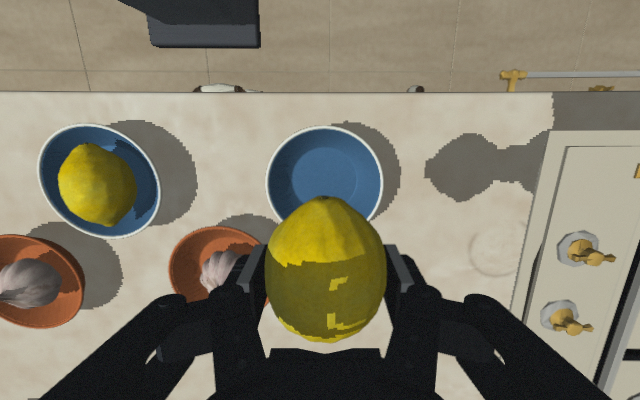

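Rim spans columns 266–383 with its top at row 127, on prediction. I lower by 152 mm and release.

```bash
python3 -m crank '[[0,0,0.4,0,0,0,1],[0,0,0.8,0,0,0,1],[0,0,1,0,0,0,1],[0,0,1,0,0,0,1]]' >/dev/null
python3 -m crank '[[0,0,0.25,0,0,0,1],[0,0,0.45,0,0,0,1],[0,0,0.52,0,0,0,1],[0,0,0.52,0,0,0,1],[0,0,0.52,0,0,0,1]]'
python3 -m crank '[[0,0,0,0,0,0,0.31],[0,0,0,0,0,0,0.26],[0,0,0,0,0,0,0.2],[0,0,0,0,0,0,0.2],[0,0,0,0,0,0,0.2],[0,0,0,0,0,0,0.2]]'
python3 -m crank '[[0,0,-0.2,0,0,0,0.2],[0,0,-0.5,0,0,0,0.2],[0,0,-0.9,0,0,0,0.2],[0,0,-1,0,0,0,0],[0,0,-1,0,0,0,0]]'
python3 -m crank '[[0,0,-0.5,0,0,0,0],[0.5,0.5,-1,0,0,0,0],[1,1,-1,0,0,0,0],[1,1,-1,0,0,0,0],[1,1,-1,0,0,0,0]]' 
python3 - <<'E'
from h import *
c=camera_info("top");p,d=capture("top")
cv2.imwrite("pics/end.png",p[:,:,::-1]);np.savez("end.npz",p=p,d=d)
for k,P in(("lemon",[427,405,37]),("lemon",[426,187,37]),("garlic",[527,295,34]),("garlic",[537,85,34])):
    m=blob(p,k,project(c,P)[0],15);v,u=np.nonzero(m);q=cast(c,np.c_[u,v],P[2])[:,:2];print(k,m.sum(),np.round(q.mean(0)),np.percentile(cloud(c,d,m)[:,2],95))
for k,uv in(("blue",(186,217)),("blue",(259,220)),("clay",(226,186)),("clay",(295,185))):
    m=blob(p,k,uv,24);v,u=np.nonzero(m);P=cast(c,np.c_[u,v],28);print(k,cv2.minEnclosingCircle(P[:,:2].astype(np.float32)))
cv2.imwrite("pics/endc.png",cv2.resize(p[140:260,150:480],(792,288))[:,:,::-1])
E
```

```text
time_s: 32.95
eef_pos: [427.6, 404.9, 198.3]
ee_rot: [0.001, 0.0, 1.0, 0.001]
force: [1.2, 1.2, -0.4]
grip_width: 0.648
grip_force: 32.7
time_s: 33.55
eef_pos: [427.1, 404.9, 196.7]
ee_rot: [-0.0, -0.0, 1.0, -0.0]
force: [0.9, -0.7, -0.5]
grip_width: 0.798
grip_force: 0.0
time_s: 34.05
eef_pos: [427.2, 405.0, 298.1]
ee_rot: [0.001, -0.0, 1.0, 0.001]
force: [-0.3, 0.6, -1.3]
grip_width: 1.0
grip_force: 0.0
time_s: 34.55
eef_pos: [323.4, 507.8, 396.2]
ee_rot: [-0.001, -0.003, 1.0, 0.0]
force: [0.5, 0.4, -0.2]
grip_width: 1.001
grip_force: 0.0
lemon 340 [427. 406.] 65.23432527568812
lemon 363 [426. 188.] 64.30227202761667
garlic 232 [527. 295.] 52.38521542105077
garlic 226 [536.  84.] 53.160003566951914
blue ((427.75048828125, 404.4136047363281), 50.054534912109375)
blue ((426.54425048828125, 186.16912841796875), 49.8602180480957)
clay ((528.3153686523438, 295.2948913574219), 57.93910598754883)
clay ((536.8015747070312, 84.89041900634766), 57.59190368652344)
```

View pics/endc.png

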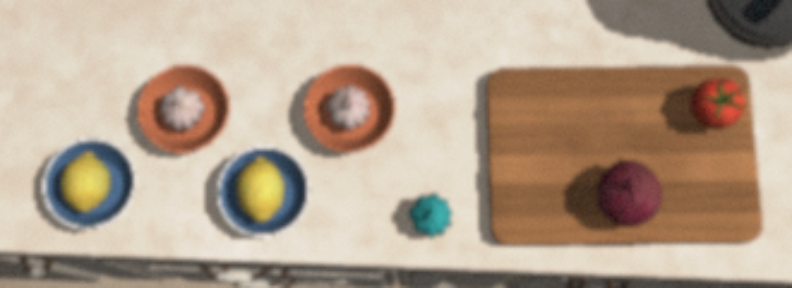

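The final view shows lemons centred in both blue dishes at (87,183) and (262,190), and garlics in both clay dishes at (182,108) and (350,106). The dishes, onion, tomato and turquoise bulb are undisturbed.

```bash
python3 -m crank '[[0,0,0,0,0,0,0],[0,0,0,0,0,0,0],[0,0,0,0,0,0,0],[0,0,0,0,0,0,0],[0,0,0,0,0,0,0]]' >/dev/null; python3 -c "
from rig import ticket;print(ticket.finish_job())"
```

```text
the job is handed in; nothing more can be done
None
```

The job is handed in at about 35 s of the 115 s allowed: the final overhead view shows a lemon in each blue dish and a garlic bulb in each terracotta dish, all within 2 mm of centre, with the dishes, onion and tomato where they started; the hand-in returned no verdict.

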